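Shut the row of flip-top tubes in the dry block

TASK

Shut the five large flip-top tubes in the aluminium block: starting from the end that the open lids lean towards, run a fingertip lightly along the row so that the lids fold over one after another, and see that every lid is pressed down flat on its rim. The block stays where it stands, neither lifted nor shoved; leave the small open tubes in the white rack and everything else alone.

Things in the scene. Friction and masses are not known exactly. Their poses are not given: they have to be found in the camera images.
- block: aluminium dry block, 46 x 180 mm in plan, 42 mm tall, 0.9 to 1.3 kg, loose on four rubber feet (slides if pushed sideways with more than some 4 N). Holds one row of five large flip-top tubes. Origin: centre of its underside; z up; the row runs along its y axis at x = 0, tube centres at y = -62, -31, 0, 31, 62 mm
- row_first (a point): centre of the mouth of large tube 1, at the block's -y end, 56 mm above the block's underside. Each tube is 20 mm across, fixed in the block; its lid is hinged at mouth height 11.5 mm to the -y side of the centre. Shut, a lid lies flat, 3 mm thick, its top 59 mm above the block's underside, its thumb tab ending 15 mm to the +y side of the centre
- row_last (a point): centre of the mouth of large tube 5, at the +y end, 124 mm from the first. Open lids stand up to 26 mm above their hinges and may lean up to 10 mm towards -y, close to the tube before; a fingertip that comes from beyond the -y end and runs along the row in +y just above the shut lids' height folds them over one after another
- rack: low white plastic rack, 40 x 116 mm in plan and 24 mm tall, standing loose, with four small flip-top tubes (13 mm across), lids open too, up to 50 mm above the bench. Not to be touched. Origin: centre of its underside
- big1_lid (a joint): lid hinge of large tube 1 (counted from the block's -y end), rad: 0 shut flat on its rim, 1.57 upright, 1.85 its stop leaning back; a stiff hinge that stays where it is left and takes about 1 N at the tab (up to 3 N close to the hinge) to turn; shut, it gives under 1 mm when pressed with 20 N
- big2_lid (a joint): lid hinge of large tube 2 (counted from the block's -y end), rad: 0 shut flat on its rim, 1.57 upright, 1.85 its stop leaning back; a stiff hinge that stays where it is left and takes about 1 N at the tab (up to 3 N close to the hinge) to turn; shut, it gives under 1 mm when pressed with 20 N
- big3_lid (a joint): lid hinge of large tube 3 (counted from the block's -y end), rad: 0 shut flat on its rim, 1.57 upright, 1.85 its stop leaning back; a stiff hinge that stays where it is left and takes about 1 N at the tab (up to 3 N close to the hinge) to turn; shut, it gives under 1 mm when pressed with 20 N
- big4_lid (a joint): lid hinge of large tube 4 (counted from the block's -y end), rad: 0 shut flat on its rim, 1.57 upright, 1.85 its stop leaning back; a stiff hinge that stays where it is left and takes about 1 N at the tab (up to 3 N close to the hinge) to turn; shut, it gives under 1 mm when pressed with 20 N
- big5_lid (a joint): lid hinge of large tube 5 (counted from the block's -y end), rad: 0 shut flat on its rim, 1.57 upright, 1.85 its stop leaning back; a stiff hinge that stays where it is left and takes about 1 N at the tab (up to 3 N close to the hinge) to turn; shut, it gives under 1 mm when pressed with 20 N
- small1_lid (a joint): lid hinge of small tube 1 in the white rack, rad: 0 shut, grows as it opens; to be left as it is
- small2_lid (a joint): lid hinge of small tube 2 in the white rack, rad: 0 shut, grows as it opens; to be left as it is
- small3_lid (a joint): lid hinge of small tube 3 in the white rack, rad: 0 shut, grows as it opens; to be left as it is
- small4_lid (a joint): lid hinge of small tube 4 in the white rack, rad: 0 shut, grows as it opens; to be left as it is
- vials: bystander: a dark vial rack (52x124x37 mm) full of capped vials, loose; origin: centre of its underside
- hygrometer: bystander: a round dial gauge on a foot (132 mm wide, 136 mm tall), loose; origin: centre of its underside
- tin: bystander: a round grey tin (56 mm wide, 22 mm tall), loose; origin: centre of its underside
- union: bystander: a brass tube union with a hexagon in the middle (17x36x15 mm), lying flat, loose; origin: centre of its underside
- tweezers: bystander: pointed steel tweezers, 122 mm long, lying flat, loose; origin: centre of its underside
- pen: bystander: a white pen, 145 mm long, lying flat, loose; origin: centre of its underside
- case: bystander: a flat clear compartment case (109x150x33 mm), loose; origin: centre of its underside
Things that resemble listed ones, but are neither listed nor needed, are in the scene too. Of the things like the block, leave any that is yellow; of the rest the larger one is meant.

How it is judged (in metres and radians):
On the way, in this order (a step that is already met when the one before it is completed fails the run):
1. large lid 1 is folded over its tube (value of joint big1_lid below 0.8 rad), for 0.02 s.
2. large lid 2 is folded over its tube (value of joint big2_lid below 0.8 rad), for 0.02 s.
3. large lid 3 is folded over its tube (value of joint big3_lid below 0.8 rad), for 0.02 s.
4. large lid 4 is folded over its tube (value of joint big4_lid below 0.8 rad), for 0.02 s.
5. large lid 5 is folded over its tube (value of joint big5_lid below 0.8 rad), for 0.02 s.
At the end, for the whole second after the job is handed in: All five large lids are shut flat on their rims (hinge under 0.08 rad, about 1.7 mm at the tab); the block stands still and level within 20 mm of where it was; the four small lids are still open (over 1.4 rad) (value of joint each of big1_lid, big2_lid, big3_lid, big4_lid, big5_lid below 0.08 rad and value of joint each of small1_lid, small2_lid, small3_lid, small4_lid above 1.4 rad and linear speed of block below 0.01 m/s and distance of block from where it was at the start of the episode below 0.02 m and angle between block's own z axis and vertical below 0.03 rad); the robot touches nothing.
It fails at once if the aluminium block is lifted or tipped (height (world z) of block above 0.008 m or angle between block's own z axis and vertical above 0.1 rad).
It fails at once if the aluminium block is shoved more than 20 mm from its place (distance of block from where it was at the start of the episode above 0.02 m).
It fails at once if the tubes, lids or block are pressed with more than 40 N (contact force between the fingers and block above 40 N).
It fails at once if the white rack is moved more than 10 mm or one of its small lids is closed (distance of rack from where it was at the start of the episode above 0.01 m or value of joint any of small1_lid, small2_lid, small3_lid, small4_lid below 1.4 rad).
It fails at once if a bystander is pushed more than 20 mm away (distance of any of vials, hygrometer, tin, union, tweezers, pen, case from where it was at the start of the episode above 0.02 m).
It also fails if it takes over 51 s, if anything falls off the work surface, if the arm or the gripper's body presses on something with over 40 N, if the wrist force passes 120 N, or if a joint passes its speed limit or range.

ROBOT

A 6-joint arm with a two-finger parallel gripper is mounted at the origin on a cart in front of the work surface, level with it; the furniture and walls round the work are solid. World frame = base frame: x ahead of the robot, y to its left, z up, the work surface at z = 0. Lengths are in m, angles in degrees, forces in N, time in s.
With the tool pointing down it reaches from about 0.25 to 0.725 m from the base axis. Payload 9.7 kg.
Tool frame: the origin (TCP) lies midway between the tips of the shut fingers; the grasp point (between the pads) lies 19 mm behind it (bot.hold_point_z is the distance from the TCP to the grasp point, in m); z points along the fingers, y is the line along which they close (so a half turn about z gives the same grasp; the last joint's range is limited). The gripper opens to 85 mm and grips with 20 to 120 N. Pads are 22 mm wide; open, the fingers measure 114 mm over their backs; the gripper's body (76 mm by 85 mm) begins 54 mm behind the grasp point. The pads swing forward as they close: fully open they stand 13 mm farther back than shut.
Start: joints at [-77.177, 4.979, 10.078, 95.1, 0, 90], TCP at [0.122, -0.536, 0.231] pointing down, gripper open.
Joint ranges: [-179.16, 179.16], [-48.56, 103.87], [-65.8, 70.77], [-126.05, 130.52], [-82.76, 87.17], [-180, 180]. Speed limits (degrees/s): [127.2, 127.2, 147.25, 180, 180, 180].

INTERFACE

Orientations are given as [roll, pitch, yaw] about the fixed x, y, z axes, in that order (R = Rz(yaw) Ry(pitch) Rx(roll)).
In Python, from workcell import bot gives the robot as it stands.
- The arm moves only by the tool play_rows, never from a script. Its argument "steps" is a list that holds one entry, the list of rows, each a list of 4 numbers: the shift along the tool's x, y, z in m, then the turn about the tool's z in rad. In form: [[[tx, ty, tz, yaw], ...]]. A call has exactly 5 rows; each row shifts and turns the commanded pose from where the row before left it, along the tool's axes as they then stand; what a row does not reach is not made up. A row lasts 1/12 s, in which the tool goes at most 41.7 mm and 7.16 degrees, less where a joint would pass 70% of its speed; a pose out of reach is approached as far as the arm can. A call is refused whole if a number of a shift passes 0.0417 or a number of a turn 0.125, either way. A call with a gripper value outside its range is refused whole. "gripper" is the finger opening in m, from 0 to 0.0854, set as the call begins (left out, the last holds). The fingers move at their own pace and stop on an object; "squeeze" is the grip in N (left out, the last holds). Time passes only in rows, so rows that do not move let the fingers close, or fill a call up. It gives the time, the measured TCP pose, the force, the opening and the grip force at its end, in the units of the state.
- bot.get_obs(): the state, without advancing time (a new reading comes with each control period).
- bot.camera(name): name is "scene" or "top"; returns a dict with "img" (480x640x3 uint8, blue, green, red), "vfov" (degrees; the focal length in pixels is half the picture's height over the tangent of half this angle, whatever the lens; pixels are square), "cx", "cy" (the principal point, pixels), "xyz" and "attitude" of the camera in the world. Camera axes: x right, y down, z forward; pixel columns grow to the right and rows downward; lengths in m; the calibration is good to about 2 mm. A picture is of the moment at which its call begins. There is no depth.
- bot.job_done(): hands the job in; it is judged then, once.
The state is a dict: "time": time; "q": joint angles; "qd": joint speeds; "joint_efforts": joint torques, N m; "ee_pos": TCP position; "tcp_rot": TCP orientation; "wrist_force": force on the tool from outside, world axes, zero at the start; "torque": the same for the moment, N m; "opening": finger opening in m; "grasp_force": force on a finger pad.
Only numpy, scipy, OpenCV 4.12 (cv2) and the standard library are available. Lean on these libraries where they do the work, as an engineer would, in place of code of your own. Each camera call takes 0.05 s, during which the arm holds its last target. There are 200 camera calls.

## Working session

There is one attempt and no reset: what is moved stays moved. The work goes in short steps, Python scripts to look and compute and a tool call to move; the robot and the scene stay as the last step left them, time stands still between calls to the robot, and variables do not carry over. Pictures are saved under pics/ and viewed, at most 10 in all, crops included, and the job is handed in when it is done.

Besides the shell and the picture viewer there is one more tool, called after "Call:" as a command line: name --argument value ..., lists and objects as JSON in quotes. play_rows: Moves the arm, as the interface text tells. Its arguments: {"type":"object","properties":{"steps":{"type":"array","items":{"type":"array","items":{"type":"array","items":{"type":"number"}}}},"gripper":{"type":"number"},"squeeze":{"type":"number"}},"required":["steps"]}

```bash
mkdir -p pics; cat > h.py <<'E'
from workcell import bot
import cv2, numpy as np
from scipy.spatial.transform import Rotation as R
def snap(n,f):
    c=bot.camera(n); cv2.imwrite(f,c['img']); np.save(f+'.npy',{k:c[k] for k in c if k!='img'},allow_pickle=True); return c
def cal(f): return np.load(f+'.npy',allow_pickle=True).item()
def rot(c):
    a=np.array(c['attitude'],float)
    return a if a.shape==(3,3) else R.from_euler('xyz',a,degrees=True).as_matrix()
def foc(c): return 240/np.tan(np.radians(c['vfov'])/2)
def p2w(c,u,v,z):
    d=rot(c)@np.array([(u-c['cx'])/foc(c),(v-c['cy'])/foc(c),1]); o=np.array(c['xyz']); return o+d*(z-o[2])/d[2]
def w2p(c,p):
    q=rot(c).T@(np.array(p)-np.array(c['xyz'])); return foc(c)*q[0]/q[2]+c['cx'],foc(c)*q[1]/q[2]+c['cy']
E
python3 -c "
from h import *
for n in ('scene','top'):
    c=snap(n,f'pics/{n}0.png'); print({k:c[k] for k in c if k!='img'})
print(bot.get_obs())"
```

```text
{'vfov': 55.61362527678292, 'cx': 320.7657733235287, 'cy': 231.3234623056633, 'xyz': array([0.00962719, 0.68482817, 0.60417301]), 'attitude': array([-121.617765  ,    1.41135074, -142.20569838])}
{'vfov': 43.45909432986003, 'cx': 319.0741988118201, 'cy': 242.03787035291077, 'xyz': array([ 0.44412399, -0.0183651 ,  1.75062776]), 'attitude': array([-175.85718018,    0.88374307,  -88.56388661])}
{'time': 0.1, 'q': array([-7.71770388e+01,  5.00857532e+00,  1.00376987e+01,  9.50998786e+01,
       -7.26634503e-05,  9.00008195e+01]), 'qd': array([-0.01232992, -0.06018677,  0.09615582,  0.05188798, -0.05808393,
        0.02364246]), 'joint_efforts': array([-2.05726348e-03, -5.21562195e+01,  4.65653050e+01,  1.60459470e-02,
       -6.48641844e-05,  1.74890135e-05]), 'ee_pos': array([ 0.12201848, -0.53607349,  0.23063636]), 'tcp_rot': array([-1.79929245e+02,  7.36754429e-05,  1.28221418e+01]), 'wrist_force': array([-0.51247129, -0.3174259 ,  0.23054408]), 'torque': array([ 0.02159742, -0.04456632, -0.02274918]), 'grasp_force': 0.0, 'opening': 0.08531998403655058}
```

View pics/scene0.png

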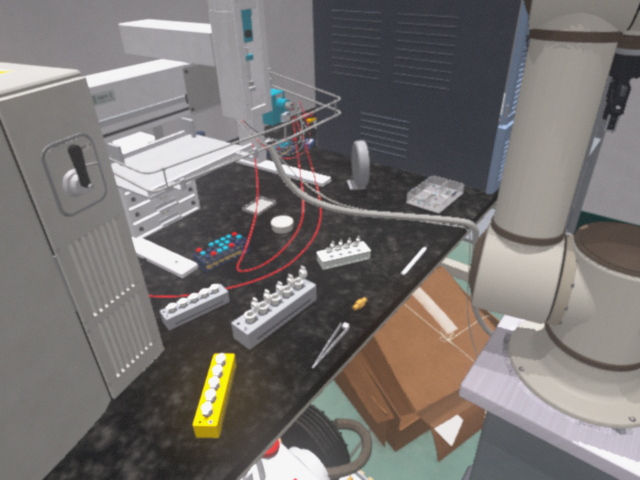

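View pics/top0.png

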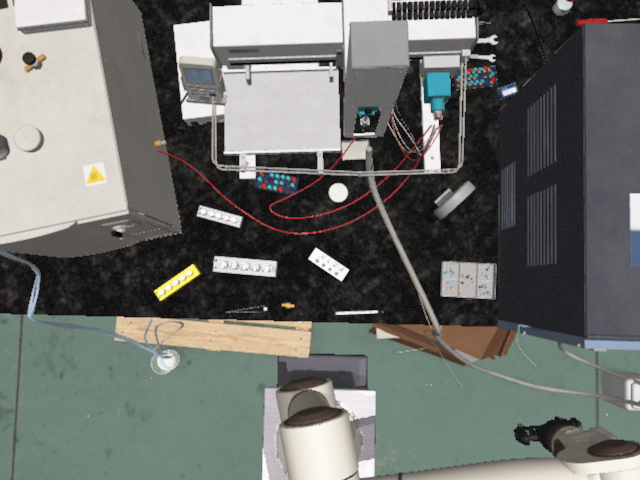

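Candidates in the top image are yellow (177,282), small grey (220,216) and large grey (245,266). The large grey one fits: it isn't yellow, and it's the larger of the other two. I'll confirm with enlarged crops.

```bash
python3 -c "
from h import *
a=cv2.imread('pics/scene0.png')[255:350,215:335]; b=cv2.imread('pics/top0.png')[245:290,200:295]
a=cv2.resize(a,None,fx=5,fy=5,interpolation=cv2.INTER_CUBIC); cv2.imwrite('pics/s1.png',a)
b=cv2.resize(b,None,fx=8,fy=8,interpolation=cv2.INTER_CUBIC); cv2.imwrite('pics/t1.png',b)
c=cal('pics/top0.png')
for p in [(214,266),(277,268),(245,266),(220,216),(328,264),(177,282),(245,310),(288,305),(338,192),(278,181)]: print(p,p2w(c,*p,0.042).round(3))
"
```

```text
(214, 266) [0.492 0.308 0.042]
(277, 268) [0.49  0.129 0.042]
(245, 266) [0.494 0.22  0.042]
(220, 216) [0.635 0.296 0.042]
(328, 264) [ 0.505 -0.016  0.042]
(177, 282) [0.444 0.412 0.042]
(245, 310) [0.37  0.216 0.042]
(288, 305) [0.387 0.094 0.042]
(338, 192) [ 0.712 -0.039  0.042]
(278, 181) [0.74  0.133 0.042]
```

View pics/s1.png

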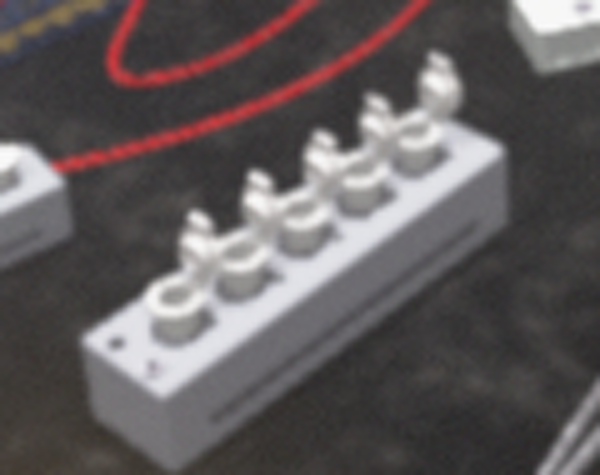

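View pics/t1.png

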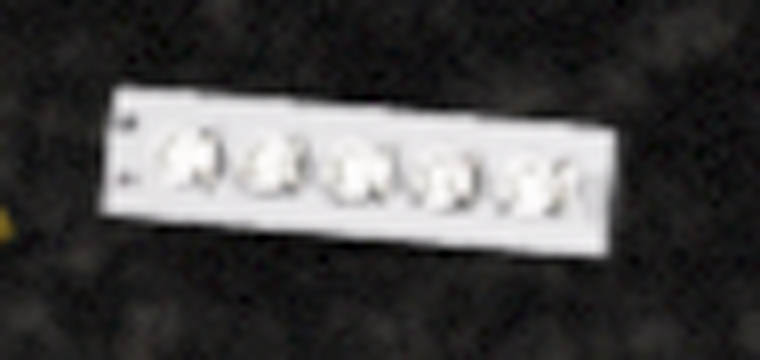

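The scene crop shows the large grey block with its five lids open, hinges and lean towards the far end (world -y, right in the top image). Its top-face corners in the enlarged top crop are (112,87), (617,127), (610,257) and (103,215). Next I'll fit the pose and check the height of the grey hose.

```bash
python3 -c "
from h import *
c=cal('pics/top0.png'); s=cal('pics/scene0.png')
P=[((x+.5)/8-.5+200,(y+.5)/8-.5+245) for x,y in [(112,87),(617,127),(610,257),(103,215)]]
W=np.array([p2w(c,*p,0.042) for p in P]); print(W.round(4)); ctr=W.mean(0)
d=(W[0]+W[3]-W[1]-W[2])/2; print('ctr',ctr,'len',np.linalg.norm(d),'yaw',np.degrees(np.arctan2(-d[0],d[1])))
S=[((x+.5)/5-.5+215,(y+.5)/5-.5+255) for x,y in [(82,340),(170,395),(508,152)]]
for p in S: print('scene',p2w(s,*p,0.042).round(4))
u=d/np.linalg.norm(d)
for k in (-62,62): print('mouth',(ctr+u*k/1000)[:2].round(4))
# tube mouths in scene crop: tube5 (178,297), tube1 (415,140)
for x,y in [(178,297),(240,255),(302,215),(362,178),(417,140)]: print('mouth scene',p2w(s,(x+.5)/5-.5+215,(y+.5)/5-.5+255,0.056).round(4))
print('hose: top px -> scene px at heights')
for p in [(375,190),(395,240),(415,285),(430,320)]:
    print(p,[(z,p2w(c,*p,z)[:2].round(2).tolist(),np.round(w2p(s,p2w(c,*p,z))).tolist()) for z in (0,.1,.2,.3,.4)])
"
```

```text
[[0.5217 0.3106 0.042 ]
 [0.5119 0.1302 0.042 ]
 [0.4658 0.1313 0.042 ]
 [0.4762 0.3121 0.042 ]]
ctr [0.49389232 0.22105116 0.042     ] len 0.18086996949763928 yaw -3.2108111295332304
scene [0.5203 0.3113 0.042 ]
scene [0.4749 0.312  0.042 ]
scene [0.4635 0.1369 0.042 ]
mouth [0.4904 0.1591]
mouth [0.4974 0.283 ]
mouth scene [0.4963 0.2849 0.056 ]
mouth scene [0.4942 0.2554 0.056 ]
mouth scene [0.4912 0.2253 0.056 ]
mouth scene [0.4875 0.1957 0.056 ]
mouth scene [0.4856 0.1655 0.056 ]
hose: top px -> scene px at heights
(375, 190) [(0, [0.73, -0.15], [306.0, 210.0]), (0.1, [0.71, -0.14], [307.0, 179.0]), (0.2, [0.69, -0.13], [309.0, 144.0]), (0.3, [0.68, -0.13], [310.0, 106.0]), (0.4, [0.66, -0.12], [312.0, 62.0])]
(395, 240) [(0, [0.58, -0.21], [362.0, 216.0]), (0.1, [0.57, -0.2], [363.0, 184.0]), (0.2, [0.57, -0.19], [365.0, 149.0]), (0.3, [0.56, -0.18], [366.0, 109.0]), (0.4, [0.55, -0.17], [368.0, 64.0])]
(415, 285) [(0, [0.45, -0.27], [416.0, 221.0]), (0.1, [0.45, -0.25], [417.0, 188.0]), (0.2, [0.45, -0.24], [418.0, 152.0]), (0.3, [0.45, -0.23], [419.0, 111.0]), (0.4, [0.45, -0.21], [421.0, 65.0])]
(430, 320) [(0, [0.35, -0.31], [460.0, 225.0]), (0.1, [0.36, -0.3], [460.0, 192.0]), (0.2, [0.36, -0.28], [461.0, 155.0]), (0.3, [0.37, -0.26], [462.0, 113.0]), (0.4, [0.37, -0.25], [463.0, 66.0])]
```

The hose lies on the bench, so it's out of the way. The block is centred at about (0.493, 0.221) with yaw about -3.5°. Tube 1's mouth is at about (0.489, 0.160) and tube 5's at about (0.4965, 0.284). I'll close the fingers, turn and approach at a safe height.

Call:
play_rows --steps '[[[0,-0.02,0,0.095],[0,-0.025,0,0.095],[0,-0.03,0,0.095],[0.01,-0.035,0,0],[0.015,-0.035,0,0]]]' --gripper 0 --squeeze 20

```text
time: 0.52
ee_pos: [0.1419, -0.3922, 0.2307]
tcp_rot: [-180.0, 0.0, -3.7]
wrist_force: [1.2, -0.4, 0.4]
opening: 0.0256
grasp_force: 0.0
```

Call:
play_rows --steps '[[[0.02,-0.034,0,0],[0.02,-0.034,0,0],[0.02,-0.034,0,0],[0.02,-0.034,0,0],[0.02,-0.034,0,0]]]'

```text
time: 0.93
ee_pos: [0.2531, -0.2284, 0.2312]
tcp_rot: [180.0, -0.0, -3.6]
wrist_force: [0.6, -0.2, 0.0]
opening: 0.0
grasp_force: 0.0
```

Call:
play_rows --steps '[[[0.02,-0.034,0,0],[0.02,-0.034,0,0],[0.02,-0.034,0,0],[0.02,-0.034,0,0],[0.02,-0.034,0,0]]]'

```text
time: 1.35
ee_pos: [0.3636, -0.0645, 0.2313]
tcp_rot: [180.0, -0.0, -3.5]
wrist_force: [1.2, -1.3, 0.2]
opening: -0.0001
grasp_force: 0.0
```

Call:
play_rows --steps '[[[0.023,-0.031,0,0],[0.023,-0.031,0,0],[0.023,-0.031,0.01,0],[0.022,-0.03,0.015,0],[0.018,-0.025,0.02,0]]]'

```text
time: 1.77
ee_pos: [0.479, 0.0199, 0.188]
tcp_rot: [-177.4, -0.1, 0.9]
wrist_force: [-0.5, -0.2, -0.2]
opening: 0.0
grasp_force: 0.0
```

Call:
play_rows --steps '[[[0,0,0.03,0],[0,0,0.03,0],[0,0,0.015,0],[0,0,0,0],[0,0,0,0]]]'

```text
time: 2.18
ee_pos: [0.4766, 0.0201, 0.1128]
tcp_rot: [-177.4, 0.1, 0.9]
wrist_force: [0.1, 0.1, 0.3]
opening: 0.0001
grasp_force: 0.0
```

```bash
python3 -c "
from h import *
o=bot.get_obs()
for k in ('q','qd','ee_pos','tcp_rot','wrist_force'): print(k,np.round(o[k],3))
c=snap('scene','pics/scene2.png'); cv2.imwrite('pics/s2.png',cv2.resize(c['img'][100:400,150:550],None,fx=2,fy=2))"
```

```text
q [  0.854  -5.607 -13.592  82.138   2.621 179.942]
qd [-0.157 -0.987  2.611  0.509 -0.038  0.022]
ee_pos [0.477 0.02  0.113]
tcp_rot [-1.77379e+02  1.20000e-01  9.12000e-01]
wrist_force [0.1   0.122 0.263]
```

View pics/s2.png

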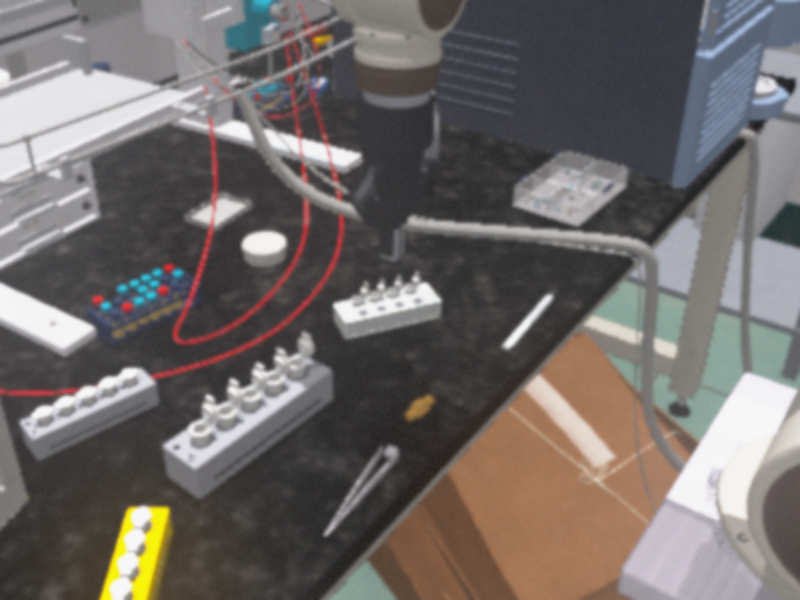

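The wrist (joint 6) hit its 180° limit. I'll turn the tool to yaw of about 86.5°, so tool x runs along the row.

Call:
play_rows --steps '[[[0,0,0,-0.124],[0,0,0,-0.124],[0,0,0,-0.124],[0,0,0,-0.124],[0,0,0,-0.124]]]'

```text
time: 2.65
ee_pos: [0.4781, 0.02, 0.1153]
tcp_rot: [-178.0, -1.7, 36.7]
wrist_force: [-0.8, -0.2, -0.0]
opening: -0.0002
grasp_force: 0.0
```

Call:
play_rows --steps '[[[0,0,0,-0.124],[0,0,0,-0.124],[0,0,0,-0.124],[0,0,0,-0.124],[0,0,0,-0.124]]]'

```text
time: 3.07
ee_pos: [0.4781, 0.02, 0.1153]
tcp_rot: [-179.3, -2.5, 72.3]
wrist_force: [-0.2, -1.4, 0.5]
opening: -0.0002
grasp_force: 0.0
```

Call:
play_rows --steps '[[[0,0,0,-0.124],[0,0,0,-0.124],[0,0,0,0],[0,0,0,0],[0,0,0,0]]]'

```text
time: 3.48
ee_pos: [0.4776, 0.0201, 0.1141]
tcp_rot: [-179.8, -2.6, 85.9]
wrist_force: [-0.1, -0.1, -1.1]
opening: 0.0001
grasp_force: 0.0
```

Call:
play_rows --steps '[[[0.03,0.001,0.003,0],[0.03,0.001,0.01,0],[0.03,0,0.015,0],[0,0,0.015,0],[0,0,0,0]]]'

```text
time: 3.9
ee_pos: [0.4838, 0.1128, 0.0719]
tcp_rot: [-179.6, -2.6, 86.1]
wrist_force: [-0.0, -0.4, 0.2]
opening: -0.0
grasp_force: 0.0
```

```bash
python3 -c "
from h import *
o=bot.get_obs()
for k in ('q','ee_pos','tcp_rot','wrist_force'): print(k,np.round(o[k],4))
c=snap('scene','pics/scene3.png'); cv2.imwrite('pics/s3.png',cv2.resize(c['img'][200:350,215:375],None,fx=4,fy=4,interpolation=cv2.INTER_CUBIC))"
```

```text
q [ 11.6396  -2.6501 -15.3367  77.0492   2.581  105.5053]
ee_pos [0.4838 0.1128 0.0719]
tcp_rot [-179.5645   -2.5576   86.1306]
wrist_force [-0.0461 -0.3714  0.2468]
```

View pics/s3.png

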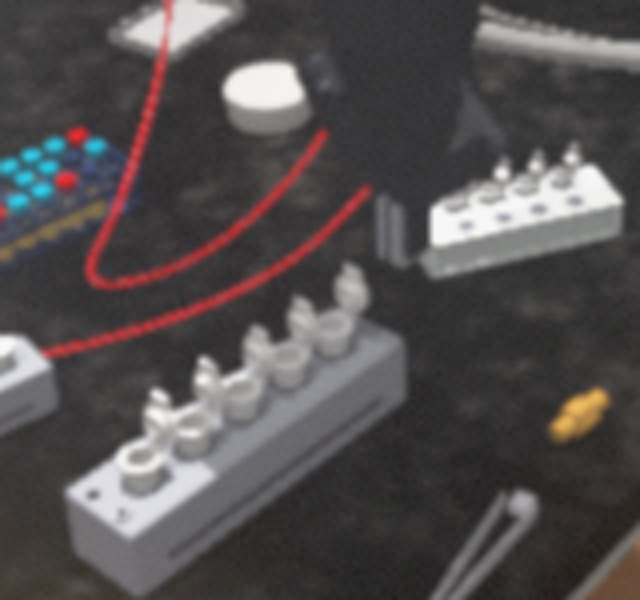

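Call:
play_rows --steps '[[[0.005,0.001,0.0005,0],[0.005,0.001,0.0005,0],[0.005,0.0005,0.0005,0],[0.005,0,0.0005,0],[0.005,0,0.0005,0]]]'

```text
time: 4.37
ee_pos: [0.4896, 0.1368, 0.0734]
tcp_rot: [-179.8, -2.6, 86.1]
wrist_force: [-0.6, -0.8, 1.3]
opening: -0.0001
grasp_force: 0.3
```

Call:
play_rows --steps '[[[0.004,0,0.001,0],[0.004,0,0.0015,0],[0.004,0,0.002,0],[0.004,0,0.002,0],[0.003,0,0.001,0]]]'

```text
time: 4.78
ee_pos: [0.4903, 0.1562, 0.0658]
tcp_rot: [-179.7, -2.6, 86.2]
wrist_force: [0.0, -0.4, -0.6]
opening: -0.0001
grasp_force: 0.2
```

Call:
play_rows --steps '[[[0.002,0,-0.005,0],[0.003,0,-0.001,0],[0.003,0,0.0002,0],[0.003,0,0.0002,0],[0.003,0,0.0002,0]]]'

```text
time: 5.2
ee_pos: [0.4916, 0.1698, 0.0724]
tcp_rot: [-179.8, -2.6, 86.2]
wrist_force: [0.7, -0.3, 0.7]
opening: -0.0001
grasp_force: 0.3
```

Call:
play_rows --steps '[[[0.004,0,0.001,0],[0.004,0,0.0015,0],[0.003,0,0.002,0],[0.003,0,0.002,0],[0.003,0,0.001,0]]]'

```text
time: 5.62
ee_pos: [0.4924, 0.1871, 0.0651]
tcp_rot: [-179.7, -2.6, 86.2]
wrist_force: [0.5, -0.3, 0.1]
opening: -0.0006
grasp_force: 0.2
```

```bash
python3 -c "
from h import *
o=bot.get_obs()
for k in ('ee_pos','wrist_force'): print(k,np.round(o[k],4))
c=snap('scene','pics/scene4.png'); cv2.imwrite('pics/s4.png',cv2.resize(c['img'][230:350,215:335],None,fx=5,fy=5,interpolation=cv2.INTER_CUBIC))"
```

```text
ee_pos [0.4924 0.1871 0.0651]
wrist_force [ 0.5201 -0.2585  0.119 ]
```

View pics/s4.png

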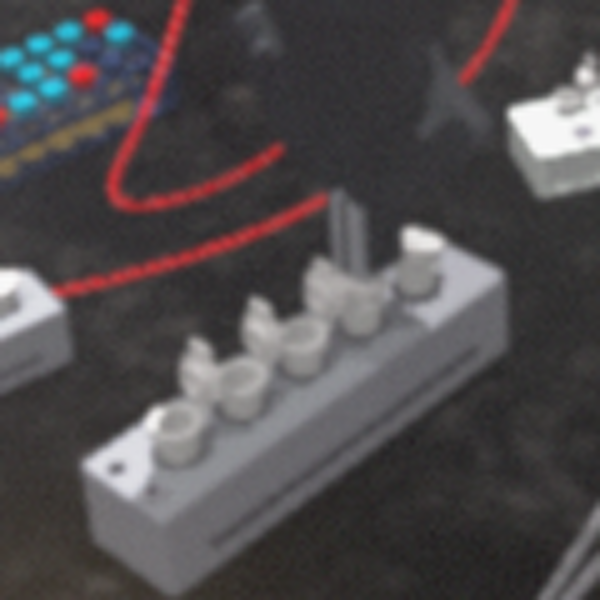

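Lid 1 is folded over (415,245) and lid 2 is folding under the finger (350,285). Lids 3–5 at (322,290), (262,330) and (200,370) still stand, and the block hasn't moved. I'll use the same pattern for the rest.

Call:
play_rows --steps '[[[0.002,0,-0.005,0],[0.003,0,-0.001,0],[0.003,0,0.0002,0],[0.003,0,0.0002,0],[0.003,0,0.0002,0]]]'

```text
time: 6.08
ee_pos: [0.4936, 0.2008, 0.0717]
tcp_rot: [-179.8, -2.6, 86.2]
wrist_force: [-0.6, -0.2, 1.2]
opening: 0.0003
grasp_force: 0.3
```

Call:
play_rows --steps '[[[0.004,0,0.001,0],[0.004,0,0.0015,0],[0.003,0,0.002,0],[0.003,0,0.002,0],[0.003,0,0.001,0]]]'

```text
time: 6.5
ee_pos: [0.4945, 0.2181, 0.0644]
tcp_rot: [-179.7, -2.6, 86.2]
wrist_force: [0.2, -0.2, 0.8]
opening: 0.0002
grasp_force: 0.2
```

Call:
play_rows --steps '[[[0.002,0,-0.005,0],[0.003,0,-0.001,0],[0.003,0,0.0002,0],[0.003,0,0.0002,0],[0.003,0,0.0002,0]]]'

```text
time: 6.92
ee_pos: [0.4957, 0.2318, 0.0711]
tcp_rot: [-179.8, -2.6, 86.2]
wrist_force: [-0.0, -0.4, 1.5]
opening: 0.0003
grasp_force: 0.3
```

Call:
play_rows --steps '[[[0.004,0,0.001,0],[0.004,0,0.0015,0],[0.003,0,0.002,0],[0.003,0,0.002,0],[0.003,0,0.001,0]]]'

```text
time: 7.33
ee_pos: [0.4965, 0.249, 0.0637]
tcp_rot: [-179.7, -2.6, 86.2]
wrist_force: [-0.4, -0.4, 0.7]
opening: -0.0002
grasp_force: 0.2
```

Call:
play_rows --steps '[[[0.002,0,-0.005,0],[0.003,0,-0.001,0],[0.003,0,0.0002,0],[0.003,0,0.0002,0],[0.003,0,0.0002,0]]]'

```text
time: 7.75
ee_pos: [0.4978, 0.2628, 0.0704]
tcp_rot: [-179.8, -2.6, 86.2]
wrist_force: [0.3, -0.9, 0.0]
opening: -0.0
grasp_force: 0.3
```

Call:
play_rows --steps '[[[0.004,0,0.001,0],[0.004,0,0.0015,0],[0.003,0,0.002,0],[0.003,0,0.002,0],[0.003,0,0.001,0]]]'

```text
time: 8.17
ee_pos: [0.4986, 0.28, 0.063]
tcp_rot: [-179.7, -2.6, 86.2]
wrist_force: [-0.5, -1.0, 1.0]
opening: -0.0001
grasp_force: 0.3
```

Now I'll press lid 5 just past its centre, in small steps.

Call:
play_rows --steps '[[[0.003,0,0.001,0],[0.003,0,0.001,0],[0,0,0.001,0],[0,0,0.001,0],[0,0,0,0]]]'

```text
time: 8.58
ee_pos: [0.4991, 0.2861, 0.0597]
tcp_rot: [-179.8, -2.6, 86.2]
wrist_force: [-0.6, -0.1, 1.0]
opening: -0.0001
grasp_force: 0.0
```

Call:
play_rows --steps '[[[0,0,0.0005,0],[0,0,0.0005,0],[0,0,0,0],[0,0,0,0],[0,0,0,0]]]'

```text
time: 9.0
ee_pos: [0.4993, 0.2861, 0.0593]
tcp_rot: [-179.8, -2.6, 86.2]
wrist_force: [-2.2, 0.4, 6.2]
opening: -0.0
grasp_force: 2.7
```

Call:
play_rows --steps '[[[0,0,0.0005,0],[0,0,0.0003,0],[0,0,0,0],[0,0,0,0],[0,0,0,0]]]'

```text
time: 9.42
ee_pos: [0.4994, 0.2861, 0.0591]
tcp_rot: [-179.8, -2.6, 86.2]
wrist_force: [-3.5, -1.5, 9.8]
opening: 0.0002
grasp_force: 5.2
```

Call:
play_rows --steps '[[[0,0,-0.015,0],[-0.0155,0,-0.0007,0],[-0.0155,0,-0.0007,0],[0,0,0.009,0],[0,0,0.003,0]]]'

```text
time: 9.83
ee_pos: [0.4967, 0.2533, 0.0593]
tcp_rot: [-179.7, -2.6, 86.1]
wrist_force: [0.4, 1.0, 2.9]
opening: -0.0002
grasp_force: 1.8
```

Call:
play_rows --steps '[[[0,0,0.001,0],[0,0,0.001,0],[0,0,0.0005,0],[0,0,0.0003,0],[0,0,0,0]]]'

```text
time: 10.25
ee_pos: [0.4971, 0.2537, 0.059]
tcp_rot: [-179.8, -2.5, 86.1]
wrist_force: [-5.7, -9.2, 15.9]
opening: -0.0003
grasp_force: 8.0
```

Call:
play_rows --steps '[[[0,0,-0.016,0],[-0.0145,0,-0.0007,0],[-0.0145,0,-0.0007,0],[0,0,0.009,0],[0,0,0.003,0]]]'

```text
time: 10.67
ee_pos: [0.4946, 0.2246, 0.0602]
tcp_rot: [-179.7, -2.6, 86.1]
wrist_force: [-0.1, 0.1, -0.1]
opening: -0.0001
grasp_force: 0.2
```

Call:
play_rows --steps '[[[0,0,0.001,0],[0,0,0.001,0],[0,0,0.0005,0],[0,0,0.0003,0],[0,0,0,0]]]'

```text
time: 11.08
ee_pos: [0.4952, 0.2263, 0.0594]
tcp_rot: [-179.8, -2.6, 86.2]
wrist_force: [0.2, 0.1, 1.0]
opening: 0.0004
grasp_force: 0.1
```

Call:
play_rows --steps '[[[0,0,0.0005,0],[0,0,0.0005,0],[0,0,0.0004,0],[0,0,0,0],[0,0,0,0]]]'

```text
time: 11.5
ee_pos: [0.4954, 0.2264, 0.0592]
tcp_rot: [-179.8, -2.6, 86.2]
wrist_force: [-3.7, -0.2, 8.8]
opening: -0.0001
grasp_force: 4.3
```

Call:
play_rows --steps '[[[0,0,-0.016,0],[-0.0155,0,-0.0007,0],[-0.0155,0,-0.0007,0],[0,0,0.009,0],[0,0,0.003,0]]]'

```text
time: 11.92
ee_pos: [0.4931, 0.1948, 0.0611]
tcp_rot: [-179.7, -2.6, 86.1]
wrist_force: [0.4, -0.2, -0.3]
opening: 0.0003
grasp_force: 0.2
```

Call:
play_rows --steps '[[[0,0,0.001,0],[0,0,0.001,0],[0,0,0.001,0],[0,0,0.0005,0],[0,0,0,0]]]'

```text
time: 12.33
ee_pos: [0.493, 0.1956, 0.0592]
tcp_rot: [-179.8, -2.6, 86.2]
wrist_force: [-4.1, -1.1, 5.1]
opening: -0.0004
grasp_force: 3.0
```

Call:
play_rows --steps '[[[0,0,0.0005,0],[0,0,0,0],[0,0,0,0],[0,0,0,0],[0,0,0,0]]]'

```text
time: 12.75
ee_pos: [0.4931, 0.1956, 0.0591]
tcp_rot: [-179.8, -2.6, 86.2]
wrist_force: [-4.1, -2.6, 9.7]
opening: -0.0003
grasp_force: 4.7
```

Call:
play_rows --steps '[[[0,0,-0.016,0],[-0.0155,0,-0.0007,0],[-0.0155,0,-0.0007,0],[0,0,0.009,0],[0,0,0.003,0]]]'

```text
time: 13.17
ee_pos: [0.491, 0.164, 0.0611]
tcp_rot: [-179.7, -2.6, 86.1]
wrist_force: [-0.7, 0.6, -0.2]
opening: -0.0
grasp_force: 0.2
```

Call:
play_rows --steps '[[[0,0,0.001,0],[0,0,0.001,0],[0,0,0.001,0],[0,0,0.0005,0],[0,0,0,0]]]'

```text
time: 13.58
ee_pos: [0.4909, 0.1647, 0.0592]
tcp_rot: [-179.8, -2.6, 86.2]
wrist_force: [-4.1, 0.2, 6.3]
opening: -0.0003
grasp_force: 3.0
```

Call:
play_rows --steps '[[[0,0,0.0005,0],[0,0,0,0],[0,0,0,0],[0,0,0,0],[0,0,-0.01,0]]]'

```text
time: 14.0
ee_pos: [0.4902, 0.164, 0.0671]
tcp_rot: [-179.6, -2.6, 86.2]
wrist_force: [-0.2, 1.0, -0.6]
opening: 0.0001
grasp_force: 0.0
```

Call:
play_rows --steps '[[[0,0,-0.03,0],[0,0,-0.03,0],[-0.03,0,-0.03,0],[-0.04,0,-0.01,0],[-0.04,0,0,0]]]'

```text
time: 14.42
ee_pos: [0.4851, 0.0498, 0.1663]
tcp_rot: [179.9, -2.7, 86.3]
wrist_force: [1.2, -0.8, 0.0]
opening: -0.0
grasp_force: 0.0
```

Call:
play_rows --steps '[[[-0.04,0,0,0],[-0.03,0,0,0],[0,0,0,0],[0,0,0,0],[0,0,0,0]]]'

```text
time: 14.83
ee_pos: [0.4794, -0.0194, 0.1596]
tcp_rot: [-179.8, -2.6, 86.1]
wrist_force: [-0.8, -0.2, 0.6]
opening: 0.0001
grasp_force: 0.0
```

```bash
python3 -c "
from h import *
o=bot.get_obs()
for k in ('ee_pos','wrist_force'): print(k,np.round(o[k],4))
c=snap('scene','pics/scene5.png'); a=cv2.resize(c['img'][230:350,215:375],None,fx=5,fy=5,interpolation=cv2.INTER_CUBIC)
cv2.imwrite('pics/s5.png',a)
i0=cv2.imread('pics/scene0.png')
# block shift in image vs start (front-face region)
A=cv2.cvtColor(i0[300:345,230:320],6).astype(np.float32);B=cv2.cvtColor(c['img'][300:345,230:320],6).astype(np.float32)
print(cv2.phaseCorrelate(A,B,cv2.createHanningWindow((90,45),cv2.CV_32F)))"
```

```text
ee_pos [ 0.4794 -0.0194  0.1596]
wrist_force [-0.777  -0.2487  0.5604]
((-1.007397809313801, 0.32114859702799237), 0.7375175989410023)
```

View pics/s5.png

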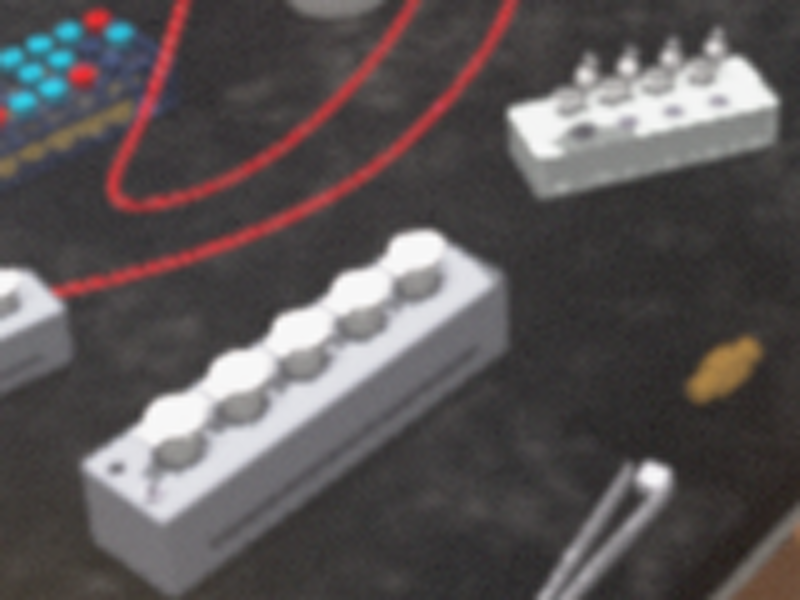

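All five lids are down, at about (415,250), (358,290), (300,330), (240,372) and (175,415). The block moved at most 1 px and the small lids are still open. The tilted fingertip pressed mostly on the hinge side, so I'll add one light levelling sweep over the tabs to make sure they're flat.

Call:
play_rows --steps '[[[0.037,0,0.002,0],[0.037,0,0.012,0],[0.037,0,0.015,0],[0.037,0,0.017,0],[0,0,0.03,0]]]'

```text
time: 15.3
ee_pos: [0.4902, 0.1381, 0.092]
tcp_rot: [180.0, -2.8, 86.5]
wrist_force: [0.3, -0.2, -1.0]
opening: -0.0001
grasp_force: 0.0
```

Call:
play_rows --steps '[[[0,0,0.014,0],[0,0,0,0],[0,0,0,0],[0,0,0,0],[0,0,0,0]]]'

```text
time: 15.72
ee_pos: [0.4898, 0.1321, 0.0777]
tcp_rot: [-179.9, -2.7, 86.2]
wrist_force: [-0.4, -0.7, 0.0]
opening: -0.0
grasp_force: 0.0
```

Call:
play_rows --steps '[[[0.02,0,0.001,0],[0.019,0,0.001,0],[0,0,0.012,0],[0,0,0.004,0],[0,0,0,0]]]'

```text
time: 16.13
ee_pos: [0.4917, 0.1715, 0.0597]
tcp_rot: [-179.8, -2.6, 86.2]
wrist_force: [-1.2, -0.3, -0.7]
opening: -0.0001
grasp_force: 0.0
```

Call:
play_rows --steps '[[[0,0,0.0005,0],[0,0,0,0],[0,0,0,0],[0,0,0,0],[0,0,0,0]]]'

```text
time: 16.55
ee_pos: [0.4916, 0.1714, 0.0595]
tcp_rot: [-179.8, -2.6, 86.1]
wrist_force: [-0.1, -0.3, 0.4]
opening: -0.0001
grasp_force: 0.0
```

Call:
play_rows --steps '[[[0.005,0,0.0002,0],[0.005,0,0.0002,0],[0.005,0,0.0002,0],[0.005,0,0.0002,0],[0.005,0,0.0002,0]]]'

```text
time: 16.97
ee_pos: [0.4932, 0.1973, 0.0594]
tcp_rot: [-179.8, -2.6, 86.2]
wrist_force: [1.1, -0.0, -0.4]
opening: 0.0003
grasp_force: 0.0
```

Call:
play_rows --steps '[[[0.005,0,0.0002,0],[0.005,0,0.0002,0],[0.005,0,0.0003,0],[0.005,0,0.0002,0],[0.005,0,0.0003,0]]]'

```text
time: 17.38
ee_pos: [0.495, 0.2221, 0.0594]
tcp_rot: [-179.8, -2.6, 86.2]
wrist_force: [-0.2, -0.2, 0.1]
opening: -0.0003
grasp_force: 0.1
```

Call:
play_rows --steps '[[[0.005,0,0.0002,0],[0.005,0,0.0003,0],[0.005,0,0.0002,0],[0.005,0,0.0002,0],[0.005,0,0.0002,0]]]'

```text
time: 17.8
ee_pos: [0.4966, 0.2471, 0.0594]
tcp_rot: [-179.8, -2.6, 86.2]
wrist_force: [-0.2, -0.3, -0.3]
opening: -0.0001
grasp_force: 0.0
```

Call:
play_rows --steps '[[[0.005,0,0.0002,0],[0.005,0,0.0002,0],[0.005,0,0.0003,0],[0.005,0,0.0002,0],[0.005,0,0.0002,0]]]'

```text
time: 18.22
ee_pos: [0.4983, 0.272, 0.0595]
tcp_rot: [-179.8, -2.6, 86.2]
wrist_force: [-0.5, -0.4, -0.8]
opening: 0.0
grasp_force: 0.0
```

Call:
play_rows --steps '[[[0.005,0,0.0002,0],[0.005,0,0.0002,0],[0.005,0,0.0003,0],[0.005,0,0.0002,0],[0.003,0,0.0002,0]]]'

```text
time: 18.63
ee_pos: [0.4998, 0.2952, 0.0594]
tcp_rot: [-179.8, -2.6, 86.2]
wrist_force: [0.3, -0.5, 1.0]
opening: 0.0002
grasp_force: 0.1
```

Call:
play_rows --steps '[[[0,0,0,0],[0,0,-0.02,0],[0,0,-0.04,0],[0,0,-0.03,0],[0,0,0,0]]]'

```text
time: 19.05
ee_pos: [0.5019, 0.2912, 0.1563]
tcp_rot: [179.8, -2.9, 86.2]
wrist_force: [0.3, 1.3, 0.9]
opening: 0.0005
grasp_force: 0.0
```

Call:
play_rows --steps '[[[0,0,0,0],[0,0,0,0],[0,0,0,0],[0,0,0,0],[0,0,0,0]]]'

```text
time: 19.47
ee_pos: [0.4995, 0.2902, 0.1483]
tcp_rot: [-179.7, -2.6, 86.2]
wrist_force: [-0.4, -1.0, 0.0]
opening: -0.0003
grasp_force: 0.0
```

The sweep at shut-lid height met almost no force, so all the lids are flat. The tool is clear, so I'm handing the job in.

```bash
python3 -c "
from h import *
print(bot.job_done())"
```

```text
the job is handed in; nothing more can be done
None
```

I folded the five large lids over in order from the -y end, pressed each one down and swept the row once more; the block moved about 1 pixel (roughly 2 mm), the small lids looked open in the last picture, and the job is handed in (the hand-in gave no verdict).

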